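# Count the seed canister on its tally counter

## Robot

A 6-joint arm with a two-finger parallel gripper is mounted at the origin on the work surface; the furniture and walls round the work are solid. World frame = base frame: x ahead of the robot, y to its left, z up, the work surface at z = 0. Lengths are in m, angles in rad, forces in N, time in s.
With the tool pointing down it reaches from about 0.425 to 0.95 m from the base axis. Payload 3.5 kg.
Tool frame: the origin (TCP) lies on the centre line of the jaws, within the pads' length; the fingertips stand 25 mm ahead of it and the grasp point (between the pads) lies 6 mm ahead of it (tip_reach is the distance from the TCP to the fingertips, in m); z points along the fingers, x is the direction in which the jaws open and shut, and the axes are right-handed (so a half turn about z gives the same grasp; the last joint's range is limited). The gripper opens to 85 mm and grips with 20 to 120 N. Pads are 22 mm wide; open, the fingers measure 114 mm over their backs; the gripper's body (76 mm by 85 mm) begins 54 mm behind the grasp point. The pads swing forward as they close: fully open they stand 13 mm farther back than shut.
Start: joints at [1.146, 0.286, 1.577, -0, 1.279, -0.15], TCP at [0.183, 0.65, 0.256] pointing down, gripper open.
Joint ranges: [-2.77, 2.77], [-0.9, 2.22], [0.21, 2.48], [-1.53, 4.67], [0.24, 2.81], [-2.84, 2.84]. Speed limits (rad/s): [2.79, 2.79, 3.14, 3.14, 3.14, 3.14].

## Interface

Orientations are given as a unit quaternion [w, x, y, z].
In Python, from rig import * gives the robot as it stands. The module is installed in compiled form; this text tells all that it offers.
- The arm moves only by the shell command python3 -m pendant 'ROWS' [OPENING]. ROWS is JSON, a list of rows, each an object of numbers: "dx", "dy", "dz": the shift along the tool's x, y, z in units of 4 cm (1.0 is 4 cm); "rx", "ry", "rz": the turn, a rotation vector about the tool's x, y, z in units of 0.12 rad (1.0 is 0.12 rad). A call has 1 to 5 rows; each row shifts and turns the commanded pose from where the row before left it, along the tool's axes as they then stand; what a row does not reach is not made up. A row lasts 1/10 s, in which the tool goes at most 50 mm and 8.59 degrees, less where a joint would pass 70% of its speed; a pose out of reach is approached as far as the arm can. A call with a number of a shift or a turn outside -1 to 1 is refused whole. A call with a gripper value outside its range is refused whole. OPENING is the gripper's target within -1 to 1 (fully open at 1, half-way at 0, shut at -1), set as the call begins (- or left out, the last holds). The fingers move at their own pace and stop on an object; the grip force is fixed at half the most. Time passes only in rows, so rows that do not move let the fingers close. It gives the time, the measured TCP pose, the force and the opening at its end, in the units of the state.
- get_obs(): the state, without advancing time (a new reading comes with each control period).
- get_image(name): name is "scene" or "top" or "wrist"; returns (picture, depth): 480x640x3 uint8, red, green, blue; 480x640 float32, m along the optical axis (not along the pixel's ray), 0 where there is no reading.
- camera_params(name): a dict with "fx", "fy", "cx", "cy" (pixels), "R" (3x3) and "t" (3): a world point X has camera coordinates R X + t. Camera axes: x right, y down, z forward; pixel columns grow to the right and rows downward; lengths in m; the calibration is good to about 2 mm. A picture is of the moment at which its call begins: read the wrist's pose just before it. camera_params takes no time and is no camera call; for the wrist camera it gives the pose at the moment of the call.
- close_job(): hands the job in, once; it reports no verdict.
The state is a dict: "time": time; "q": joint angles; "qd": joint speeds; "joint_efforts": joint torques, N m; "eef_pos": TCP position; "orientation": TCP orientation; "contact_force": force on the tool from outside, world axes, zero at the start; "moment": the same for the moment, N m; "width": finger opening in m.
Only numpy, scipy, OpenCV 4.12 (cv2) and the standard library are available. Lean on these libraries where they do the work, as an engineer would, in place of code of your own. Each camera call takes 0.05 s, during which the arm holds its last target. There are 200 camera calls.

## Task

Three identical tally counters stand in a row, each with the kind of find it counts lying in front of its window: press the plunger of the counter behind the film canister with your fingertips, lightly but well down, at least two thirds of its travel, so that it counts, then let it spring back up and draw your hand up well clear, about 10 cm. Do not pick up or shift any counter, and leave the other two counters, all three finds, the brush, the wooden scraper and the dark stone untouched.

Things in the scene. Friction and masses are not known exactly. Their poses are not given: they have to be found in the camera images.
- counter_can: Loose tally counter with the film canister in front; all three are alike, 0.36 to 0.59 kg. Dark foot plate 70 x 66 x 5 mm; aluminium housing 50 x 52 mm, top 45 mm up, black window with white wheels in front, small knob on the -y side; collar 30 mm across, top 49 mm up; round plunger above. Origin: centre of underside, z up, -x the window side, within 20 degrees of facing the robot. Its place in the row varies.
- counter_can_top (a point): Centre of the top face of that counter's plunger, a flat steel disc 28 mm across and 7 mm thick, 66 mm above the worktop at rest, 17 mm above the collar; it moves with the plunger. The fingertips may press anywhere near it; z up.
- counter_can_plunger (a joint): Plunger of that counter: 0 = up (rest), 0.008 m = fully down; it counts when pressed 5 mm or more. A spring returns it: about 0.9 N starts it moving, 4 N holds it 5 mm down, 5.7 N at the bottom stop, which is rigid.
- counter_sherd: Loose tally counter with the flat pottery sherd in front; all three are alike, 0.36 to 0.59 kg. Dark foot plate 70 x 66 x 5 mm; aluminium housing 50 x 52 mm, top 45 mm up, black window with white wheels in front, small knob on the -y side; collar 30 mm across, top 49 mm up; round plunger above. Origin: centre of underside, z up, -x the window side, within 20 degrees of facing the robot. Its place in the row varies.
- counter_sherd_top (a point): Centre of the top face of that counter's plunger, a flat steel disc 28 mm across and 7 mm thick, 66 mm above the worktop at rest, 17 mm above the collar; it moves with the plunger. The fingertips may press anywhere near it; z up.
- counter_sherd_plunger (a joint): Plunger of that counter: 0 = up (rest), 0.008 m = fully down; it counts when pressed 5 mm or more. A spring returns it: about 0.9 N starts it moving, 4 N holds it 5 mm down, 5.7 N at the bottom stop, which is rigid.
- counter_stone: Loose tally counter with the ochre stone in front; all three are alike, 0.36 to 0.59 kg. Dark foot plate 70 x 66 x 5 mm; aluminium housing 50 x 52 mm, top 45 mm up, black window with white wheels in front, small knob on the -y side; collar 30 mm across, top 49 mm up; round plunger above. Origin: centre of underside, z up, -x the window side, within 20 degrees of facing the robot. Its place in the row varies.
- counter_stone_top (a point): Centre of the top face of that counter's plunger, a flat steel disc 28 mm across and 7 mm thick, 66 mm above the worktop at rest, 17 mm above the collar; it moves with the plunger. The fingertips may press anywhere near it; z up.
- counter_stone_plunger (a joint): Plunger of that counter: 0 = up (rest), 0.008 m = fully down; it counts when pressed 5 mm or more. A spring returns it: about 0.9 N starts it moving, 4 N holds it 5 mm down, 5.7 N at the bottom stop, which is rigid.
- find_can: White film canister with grey lid, 34 mm across and 51 mm high, standing loose about 90 mm in front of (on the window side of) its counter. Origin: centre of the underside, z up.
- find_sherd: Flat reddish-brown pottery sherd, 79 x 65 x 12 mm, lying loose about 90 mm in front of its counter. Origin: centre of the underside.
- find_stone: Rough ochre stone, 56 x 80 x 39 mm, lying loose about 90 mm in front of its counter. Origin: centre of the underside.
- brush: Flat field brush, 46 x 203 x 17 mm, lying loose far to the left, nearest the robot. Origin: centre of the underside. Leave alone.
- scraper: Wooden scraper stick, 16 x 162 x 9 mm, lying loose on the worktop nearest the robot, to its left. Origin: centre of the underside. Leave alone.
- dark_pebble: Dark grey stone, 54 x 50 x 45 mm, lying loose nearest the robot, to its right. Origin: centre of the underside. Leave alone.
There are look-alikes about, which are no part of the job. What is shaped like the counter_stone but yellow is not meant.

How it is judged:
On the way, in this order (a step that is already met when the one before it is completed fails the run):
1. the fingers press the plunger of the canister's counter at least 5 mm down (value of joint counter_can_plunger above 0.0048 m and contact force between the fingers and counter_can_plunger above 0.3 N), for 0.05 s.
2. the plunger is let up again (value of joint counter_can_plunger below 0.0015 m and contact force between the fingers and counter_can_plunger below 0.05 N), for 0.1 s.
At the end, for the whole second after the job is handed in: All three plungers are up (within 1.5 mm), the grasp point of the hand is more than 60 mm from the pressed plunger's top, and counters, finds, brush, scraper and dark stone are at rest and upright within 12 mm of where they began (value of joint each of counter_can_plunger, counter_sherd_plunger, counter_stone_plunger below 0.0015 m and distance between the grasp point and counter_can_top above 0.06 m and distance of each of counter_can, counter_sherd, counter_stone, find_can, find_sherd, find_stone, brush, scraper, dark_pebble from where it was at the start of the episode below 0.012 m and linear speed of each of counter_can, counter_sherd, counter_stone, find_can, find_sherd, find_stone below 0.02 m/s and angle between each of counter_can, counter_sherd, counter_stone, find_can's own z axis and vertical below 0.08 rad); the robot touches nothing.
It fails at once if another counter's plunger is pressed (more than 1.5 mm) (value of joint any of counter_sherd_plunger, counter_stone_plunger above 0.0015 m).
It fails at once if the robot presses on a counter with more than 25 N (contact force between any of the fingers, the arm and counter_can above 25 N or contact force between any of the fingers, the arm and counter_sherd above 25 N or contact force between any of the fingers, the arm and counter_stone above 25 N).
It fails at once if a counter is lifted, tipped or shifted (more than 12 mm, 0.15 rad) (distance of any of counter_can, counter_sherd, counter_stone from where it was at the start of the episode above 0.012 m or angle between any of counter_can, counter_sherd, counter_stone's own z axis and vertical above 0.15 rad).
It fails at once if the robot touches the other two counters, a find, or the brush, scraper or dark stone (more than 0.5 N), or one of these is shifted (more than 12 mm) (contact force between any of the fingers, the arm and counter_sherd above 0.5 N or contact force between any of the fingers, the arm and counter_stone above 0.5 N or contact force between any of the fingers, the arm and find_can above 0.5 N or contact force between any of the fingers, the arm and find_sherd above 0.5 N or contact force between any of the fingers, the arm and find_stone above 0.5 N or contact force between any of the fingers, the arm and brush above 0.5 N or contact force between any of the fingers, the arm and scraper above 0.5 N or contact force between any of the fingers, the arm and dark_pebble above 0.5 N or distance of any of find_can, find_sherd, find_stone, brush, scraper, dark_pebble from where it was at the start of the episode above 0.012 m).
It also fails if it takes over 32 s, if anything falls off the work surface, if the arm or the gripper's body presses on something with over 40 N, if the wrist force passes 120 N, or if a joint passes its speed limit or range.

## Working session

There is one attempt and no reset: what is moved stays moved. The work goes in short steps, Python scripts to look and compute and a shell command to move; the robot and the scene stay as the last step left them, time stands still between calls to the robot, and variables do not carry over. Pictures are saved under pics/ and viewed, about 8 in all and at most 12, crops included, and the job is handed in when it is done.

```bash
mkdir -p pics
python3 - <<'E'
from rig import *
import cv2,numpy as np
o=get_obs();print(o)
for n in("scene","top"):
    im,d=get_image(n);cv2.imwrite(f"pics/{n}0.png",im[:,:,::-1]);np.savez(f"{n}0.npz",im=im,d=d,**camera_params(n))
E
```

```text
{'time': 0.0, 'q': array([ 1.14599120e+00,  2.87217472e-01,  1.57819883e+00, -8.72665228e-06,
        1.27858655e+00, -1.50026526e-01]), 'qd': array([-1.31273517e-03, -2.11493719e-03, -9.61947082e-05, -1.00376794e-03,
        1.41156918e-03,  5.80817539e-04]), 'joint_efforts': array([ 4.86522167e-04, -4.05977869e+01, -2.92628074e+01, -8.32409341e-05,
        5.81801301e-03,  6.33616295e-06]), 'eef_pos': array([0.18288907, 0.64912345, 0.25490074]), 'orientation': array([ 5.79290875e-04,  7.97285889e-01,  6.03600662e-01, -1.05674434e-03]), 'contact_force': array([-0.04961452,  0.00493735, -0.23861835]), 'moment': array([-0.00425718,  0.01981957,  0.03533532]), 'width': 0.08553783024591657}
```

View pics/top0.png

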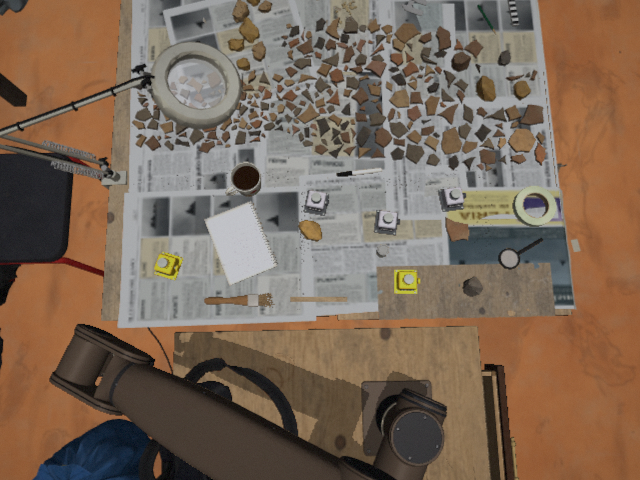

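View pics/scene0.png

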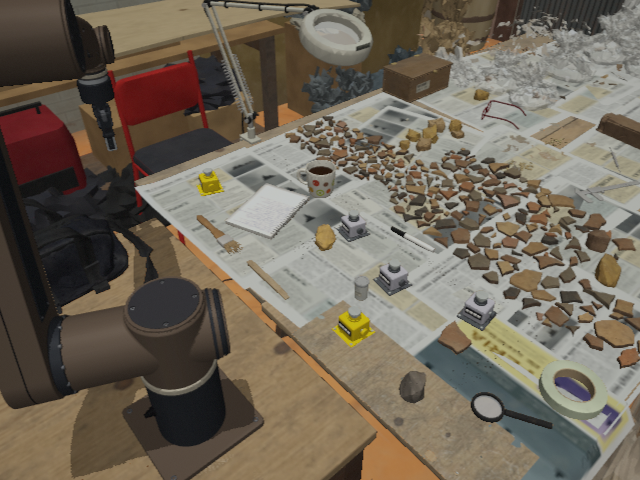

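The top view shows the counters at (316,201), (387,220) and (453,198). The white canister is at (383,252), in front of the middle counter, so that is the target. Next I'll measure its plunger.

Run:
```python
import numpy as np,cv2
def load(n):
    z=np.load(n+"0.npz");d=z['d'];v,u=np.mgrid[:480,:640]
    c=np.stack([(u-z['cx'])/z['fx']*d,(v-z['cy'])/z['fy']*d,d],-1)
    return z['im'],(c-z['t'])@z['R'],d
for n,box in(("top",[("can",365,405,200,240),("stone",298,335,180,218),("sherd",435,470,180,218),("findcan",370,395,240,262),("yellow",390,420,262,298)]),("scene",[("can",370,415,250,300)])):
    im,P,d=load(n)
    for k,a,b,c,e in box:
        p=P[c:e,a:b].reshape(-1,3);ok=(d[c:e,a:b]>0).ravel()
        h=p[:,2]
        for lo,hi in((.058,.075),(.035,.056)):
            m=ok&(h>lo)&(h<hi)
            if m.sum():print(n,k,lo,m.sum(),p[m].mean(0).round(4),p[m].min(0).round(3),p[m].max(0).round(3))
im,_,_=load("top");cv2.imwrite("pics/crop.png",cv2.resize(im[180:270,340:440,::-1],None,fx=6,fy=6,interpolation=2))
```

```text
top can 0.058 74 [0.5436 0.0072 0.0662] [ 0.531 -0.005  0.059] [0.557 0.019 0.072]
top can 0.035 249 [0.5402 0.0074 0.0442] [ 0.516 -0.028  0.035] [0.57  0.036 0.055]
top stone 0.058 75 [0.6078 0.2099 0.0659] [0.595 0.197 0.06 ] [0.621 0.223 0.075]
top stone 0.035 239 [0.6039 0.2088 0.044 ] [0.58  0.174 0.035] [0.636 0.238 0.054]
top sherd 0.058 75 [ 0.6091 -0.187   0.0663] [ 0.596 -0.201  0.059] [ 0.622 -0.173  0.074]
top sherd 0.035 251 [ 0.6053 -0.1846  0.0437] [ 0.581 -0.223  0.035] [ 0.636 -0.159  0.055]
top findcan 0.058 2 [0.4588 0.0199 0.0588] [0.454 0.019 0.059] [0.463 0.021 0.059]
top findcan 0.035 112 [0.4548 0.0248 0.0506] [0.439 0.008 0.036] [0.471 0.041 0.056]
top yellow 0.058 79 [ 0.3685 -0.0406  0.066 ] [ 0.357 -0.054  0.06 ] [ 0.382 -0.028  0.073]
top yellow 0.035 267 [ 0.3664 -0.0391  0.0445] [ 0.343 -0.076  0.035] [ 0.394 -0.014  0.055]
scene can 0.058 90 [0.5435 0.003  0.0652] [ 0.531 -0.009  0.059] [0.559 0.016 0.069]
scene can 0.035 324 [ 0.5371 -0.0025  0.0434] [ 0.514 -0.032  0.035] [0.57  0.033 0.055]
```

View pics/crop.png

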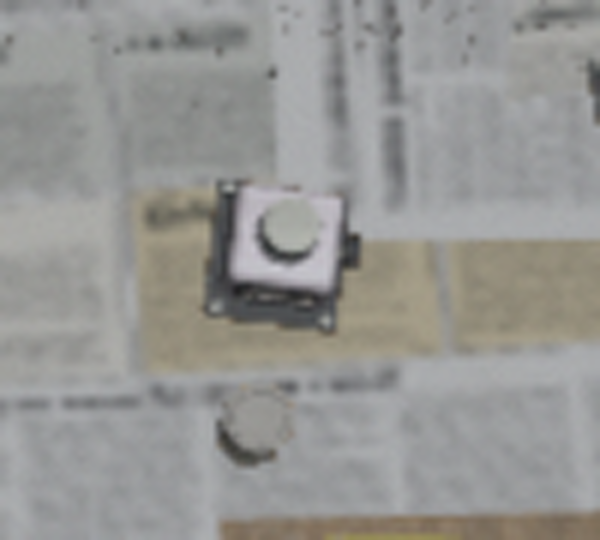

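```bash
R='x'; python3 -m pendant '[{"dx":-0.86,"dy":0.86},{"dx":-0.86,"dy":0.86},{"dx":-0.86,"dy":0.86},{"dx":-0.86,"dy":0.86},{"dx":-0.86,"dy":0.86}]' -1
python3 -m pendant '[{"dx":-0.86,"dy":0.86},{"dx":-0.86,"dy":0.86},{"dx":-0.86,"dy":0.86},{"dx":-0.86,"dy":0.86},{"dx":-0.86,"dy":0.86}]'
python3 -m pendant '[{"dx":-0.86,"dy":0.86},{"dx":-0.86,"dy":0.86},{"dx":-0.86,"dy":0.86},{"dx":-0.86,"dy":0.86},{}]'
python3 -m pendant '[{},{},{}]'
cat > w.py <<'E'
from rig import *
import numpy as np
from scipy.spatial.transform import Rotation as Ro
def todo(x,y,ztip):
    o=get_obs();w,a,b,c=o["orientation"];M=Ro.from_quat([a,b,c,w]).as_matrix()
    tip=o["eef_pos"]+M[:,2]*.025
    print("t",o["time"],"tcp",o["eef_pos"].round(4),"tip",tip.round(4),"F",o["contact_force"].round(2),"w",round(o["width"],4),"zaxis",M[:,2].round(4))
    print("units",(M.T@(np.array([x,y,ztip])-tip)/.04).round(3))
E
python3 -c "
from w import *
import cv2
todo(.5435,.006,.090)
p=camera_params('wrist');im,d=get_image('wrist');cv2.imwrite('pics/w1.png',im[:,:,::-1])
v,u=np.mgrid[:480,:640];c=np.stack([(u-p['cx'])/p['fx']*d,(v-p['cy'])/p['fy']*d,d],-1);P=(c-p['t'])@p['R']
m=(d>0)&(abs(P[...,2]-.066)<.004)&(np.hypot(P[...,0]-.5435,P[...,1]-.006)<.03);q=P[m];print(m.sum(),q.mean(0),q.min(0),q.max(0))
"
```

```text
t 0.1 tcp [0.1829 0.6492 0.255 ] tip [0.1829 0.6491 0.23  ] F [ 0.31  0.23 -0.3 ] w 0.0856 zaxis [-9.e-04 -2.e-03 -1.e+00]
units [-13.021  13.041   3.525]invalid input
invalid input
invalid input
invalid input
<string>:7: RuntimeWarning: Mean of empty slice.
  ret = um.true_divide(
Traceback (most recent call last):
ValueError: zero-size array to reduction operation minimum which has no identity
```

View pics/w1.png

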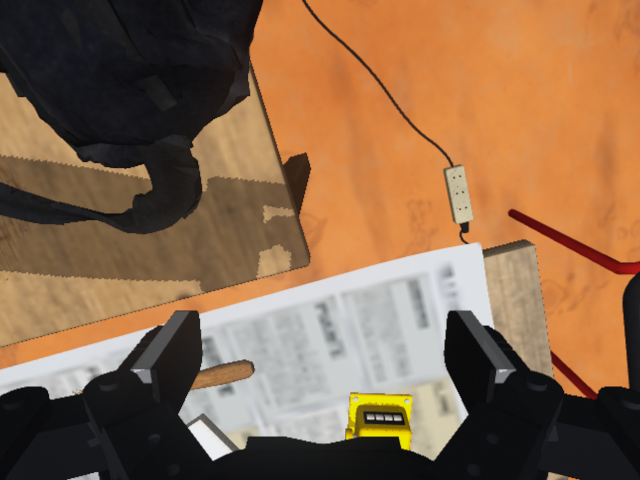

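The wrist view is still from the start pose, with a yellow look-alike at (380,420), because the moves were refused. I'll try a single row with all six keys written out.

```bash
python3 -m pendant '[{"dx":-0.86,"dy":0.86,"dz":0,"rx":0,"ry":0,"rz":0}]' -1
```

```text
time: 0.25
eef_pos: [0.2051, 0.6091, 0.2549]
orientation: [-0.001, 0.796, 0.605, -0.0]
contact_force: [1.0, 0.0, 1.2]
width: 0.0731
```

All six keys are required.

```bash
python3 -m pendant '[{"dx":-0.86,"dy":0.86,"dz":0,"rx":0,"ry":0,"rz":0},{"dx":-0.86,"dy":0.86,"dz":0,"rx":0,"ry":0,"rz":0},{"dx":-0.86,"dy":0.86,"dz":0,"rx":0,"ry":0,"rz":0},{"dx":-0.86,"dy":0.86,"dz":0,"rx":0,"ry":0,"rz":0},{"dx":-0.86,"dy":0.86,"dz":0,"rx":0,"ry":0,"rz":0}]' -1
```

```text
time: 0.75
eef_pos: [0.3261, 0.3932, 0.2561]
orientation: [0.0, 0.797, 0.604, -0.0]
contact_force: [1.2, 1.1, 0.6]
width: 0.0002
```

```bash
python3 -m pendant '[{"dx":-0.86,"dy":0.86,"dz":0,"rx":0,"ry":0,"rz":0},{"dx":-0.86,"dy":0.86,"dz":0,"rx":0,"ry":0,"rz":0},{"dx":-0.86,"dy":0.86,"dz":0,"rx":0,"ry":0,"rz":0},{"dx":-0.86,"dy":0.86,"dz":0,"rx":0,"ry":0,"rz":0},{"dx":-0.86,"dy":0.86,"dz":0,"rx":0,"ry":0,"rz":0}]' -1
python3 -m pendant '[{"dx":-0.86,"dy":0.86,"dz":0,"rx":0,"ry":0,"rz":0},{"dx":-0.86,"dy":0.86,"dz":0,"rx":0,"ry":0,"rz":0},{"dx":0,"dy":0,"dz":0,"rx":0,"ry":0,"rz":0},{"dx":0,"dy":0,"dz":0,"rx":0,"ry":0,"rz":0},{"dx":0,"dy":0,"dz":0,"rx":0,"ry":0,"rz":0}]' -1
python3 -c "
from w import *
import cv2
todo(.5435,.006,.090)
p=camera_params('wrist');im,d=get_image('wrist');cv2.imwrite('pics/w2.png',im[:,:,::-1])
v,u=np.mgrid[:480,:640];c=np.stack([(u-p['cx'])/p['fx']*d,(v-p['cy'])/p['fy']*d,d],-1);P=(c-p['t'])@p['R']
m=(d>0)&(abs(P[...,2]-.066)<.004)&(np.hypot(P[...,0]-.5435,P[...,1]-.006)<.03);q=P[m];print(m.sum())
if len(q):print(q.mean(0),q.min(0),q.max(0))
"
```

```text
time: 1.25
eef_pos: [0.445, 0.1809, 0.2563]
orientation: [0.0, 0.797, 0.604, 0.0]
contact_force: [0.8, 0.7, 0.3]
width: 0.0001
time: 1.75
eef_pos: [0.4916, 0.0986, 0.2559]
orientation: [-0.0, 0.797, 0.604, -0.0]
contact_force: [-0.2, -0.4, 0.0]
width: -0.0005
t 1.75 tcp [0.4916 0.0986 0.2559] tip [0.4916 0.0986 0.2309] F [-0.18 -0.44  0.01] w -0.0005 zaxis [-9.e-04  4.e-04 -1.e+00]
units [-1.878  1.88   3.522]
866
[0.54552211 0.0078992  0.06641194] [ 0.53248604 -0.00650235  0.06203581] [0.5598733  0.02091649 0.06878247]
```

View pics/w2.png

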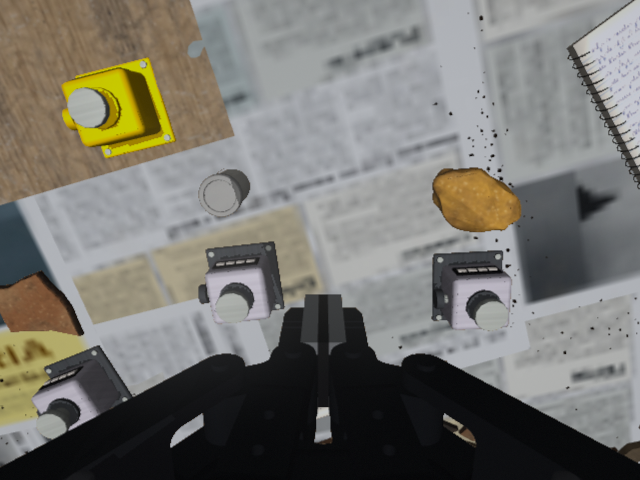

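The wrist view shows the canister (222,192) in front of the target counter, with its plunger at (235,303). The depth puts the plunger at (0.545, 0.007, 0.066), in agreement with the other cameras. I'll move above it and come down.

```bash
python3 -m pendant '[{"dx":-0.61,"dy":0.63,"dz":0,"rx":0,"ry":0,"rz":0},{"dx":-0.61,"dy":0.63,"dz":0,"rx":0,"ry":0,"rz":0},{"dx":-0.62,"dy":0.63,"dz":0,"rx":0,"ry":0,"rz":0},{"dx":0,"dy":0,"dz":1,"rx":0,"ry":0,"rz":0},{"dx":0,"dy":0,"dz":1,"rx":0,"ry":0,"rz":0}]' -1
python3 -m pendant '[{"dx":0,"dy":0,"dz":0.8,"rx":0,"ry":0,"rz":0},{"dx":0,"dy":0,"dz":0.5,"rx":0,"ry":0,"rz":0},{"dx":0,"dy":0,"dz":0,"rx":0,"ry":0,"rz":0},{"dx":0,"dy":0,"dz":0,"rx":0,"ry":0,"rz":0},{"dx":0,"dy":0,"dz":0,"rx":0,"ry":0,"rz":0}]' -1
python3 -c "
from w import *
import cv2
todo(.545,.007,.066)
im,d=get_image('wrist');cv2.imwrite('pics/w3.png',im[:,:,::-1])"
```

```text
time: 2.3
eef_pos: [0.5463, 0.0071, 0.1772]
orientation: [0.002, 0.797, 0.604, 0.002]
contact_force: [-0.4, -0.3, -1.2]
width: 0.0001
time: 2.8
eef_pos: [0.5462, 0.0071, 0.1264]
orientation: [0.001, 0.797, 0.604, 0.001]
contact_force: [0.0, 0.5, 0.1]
width: 0.0002
t 2.8 tcp [0.5462 0.0071 0.1264] tip [0.5463 0.0071 0.1014] F [0.03 0.49 0.12] w 0.0002 zaxis [ 3.4e-03 -6.0e-04 -1.0e+00]
units [-0.011 -0.033  0.884]
```

View pics/w3.png

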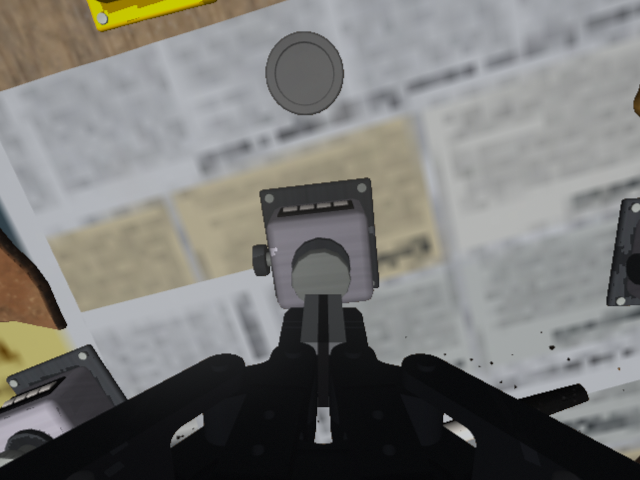

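The fingertips are in line with the plunger (320,270), and the canister (305,72) is well clear. I'll come down to about 4 mm above it.

```bash
python3 -m pendant '[{"dx":0,"dy":0,"dz":0.4,"rx":0,"ry":0,"rz":0},{"dx":0,"dy":0,"dz":0.35,"rx":0,"ry":0,"rz":0},{"dx":0,"dy":0,"dz":0,"rx":0,"ry":0,"rz":0},{"dx":0,"dy":0,"dz":0,"rx":0,"ry":0,"rz":0},{"dx":0,"dy":0,"dz":0,"rx":0,"ry":0,"rz":0}]' -1
python3 -m pendant '[{"dx":0,"dy":0,"dz":0.05,"rx":0,"ry":0,"rz":0},{"dx":0,"dy":0,"dz":0.05,"rx":0,"ry":0,"rz":0},{"dx":0,"dy":0,"dz":0.05,"rx":0,"ry":0,"rz":0},{"dx":0,"dy":0,"dz":0,"rx":0,"ry":0,"rz":0},{"dx":0,"dy":0,"dz":0,"rx":0,"ry":0,"rz":0}]' -1
```

```text
time: 3.35
eef_pos: [0.5455, 0.0064, 0.095]
orientation: [0.0, 0.797, 0.604, 0.0]
contact_force: [0.3, 0.0, 0.6]
width: 0.0003
time: 3.85
eef_pos: [0.5454, 0.0065, 0.0888]
orientation: [0.0, 0.797, 0.604, 0.0]
contact_force: [0.8, -0.4, 2.3]
width: 0.0002
```

A force of 2.3 N at tip z 0.0638 fits the spring at about 2.2 mm down. I'll go another 4 mm.

```bash
python3 -m pendant '[{"dx":0,"dy":0,"dz":0.03,"rx":0,"ry":0,"rz":0},{"dx":0,"dy":0,"dz":0.04,"rx":0,"ry":0,"rz":0},{"dx":0,"dy":0,"dz":0.03,"rx":0,"ry":0,"rz":0},{"dx":0,"dy":0,"dz":0,"rx":0,"ry":0,"rz":0},{"dx":0,"dy":0,"dz":0,"rx":0,"ry":0,"rz":0}]' -1
python3 -m pendant '[{"dx":0,"dy":0,"dz":0,"rx":0,"ry":0,"rz":0},{"dx":0,"dy":0,"dz":0,"rx":0,"ry":0,"rz":0}]' -1
```

```text
time: 4.35
eef_pos: [0.5454, 0.0065, 0.0847]
orientation: [0.0, 0.797, 0.604, 0.0]
contact_force: [-0.0, -0.2, 3.8]
width: 0.0
time: 4.55
eef_pos: [0.5454, 0.0065, 0.0847]
orientation: [0.0, 0.797, 0.604, 0.0]
contact_force: [0.1, 0.6, 5.3]
width: -0.0002
```

```bash
python3 -m pendant '[{"dx":0,"dy":0,"dz":0.02,"rx":0,"ry":0,"rz":0},{"dx":0,"dy":0,"dz":0,"rx":0,"ry":0,"rz":0},{"dx":0,"dy":0,"dz":0,"rx":0,"ry":0,"rz":0}]' -1
python3 -m pendant '[{"dx":0,"dy":0,"dz":0,"rx":0,"ry":0,"rz":0}]' -1
```

```text
time: 4.85
eef_pos: [0.5454, 0.0065, 0.0838]
orientation: [0.0, 0.797, 0.604, 0.0]
contact_force: [0.6, 0.2, 4.8]
width: -0.0
time: 4.95
eef_pos: [0.5454, 0.0065, 0.0838]
orientation: [0.0, 0.797, 0.604, 0.0]
contact_force: [1.6, -0.6, 5.7]
width: 0.0001
```

That is about 7.2 mm down at about 5.3 N, well past the counting point. Now I'll let it up and withdraw.

```bash
python3 -m pendant '[{"dx":0,"dy":0,"dz":-0.1,"rx":0,"ry":0,"rz":0},{"dx":0,"dy":0,"dz":-0.2,"rx":0,"ry":0,"rz":0},{"dx":0,"dy":0,"dz":-0.4,"rx":0,"ry":0,"rz":0},{"dx":0,"dy":0,"dz":-0.8,"rx":0,"ry":0,"rz":0},{"dx":0,"dy":0,"dz":-0.8,"rx":0,"ry":0,"rz":0}]' -1
python3 -m pendant '[{"dx":0,"dy":0,"dz":-0.8,"rx":0,"ry":0,"rz":0},{"dx":0,"dy":0,"dz":0,"rx":0,"ry":0,"rz":0},{"dx":0,"dy":0,"dz":0,"rx":0,"ry":0,"rz":0},{"dx":0,"dy":0,"dz":0,"rx":0,"ry":0,"rz":0},{"dx":0,"dy":0,"dz":0,"rx":0,"ry":0,"rz":0}]' -1
python3 -c "
from w import *
import cv2
todo(.545,.007,.066)
p=camera_params('wrist');im,d=get_image('wrist');cv2.imwrite('pics/w4.png',im[:,:,::-1])
v,u=np.mgrid[:480,:640];c=np.stack([(u-p['cx'])/p['fx']*d,(v-p['cy'])/p['fy']*d,d],-1);P=(c-p['t'])@p['R']
m=(d>0)&(abs(P[...,2]-.063)<.007)&(np.hypot(P[...,0]-.5455,P[...,1]-.007)<.02);q=P[m];print(m.sum(),np.median(q,0))"
```

```text
time: 5.45
eef_pos: [0.5427, 0.007, 0.1744]
orientation: [-0.002, 0.797, 0.604, -0.002]
contact_force: [0.8, 0.3, 0.1]
width: -0.0001
time: 5.95
eef_pos: [0.5436, 0.0068, 0.2053]
orientation: [-0.002, 0.797, 0.604, -0.002]
contact_force: [-0.8, -0.3, -0.9]
width: 0.0003
t 5.95 tcp [0.5436 0.0068 0.2053] tip [0.5435 0.0068 0.1803] F [-0.77 -0.27 -0.94] w 0.0003 zaxis [-4.5e-03  8.0e-04 -1.0e+00]
units [0.016 0.048 2.857]
1396 [0.54574247 0.00723144 0.06669543]
```

View pics/w4.png

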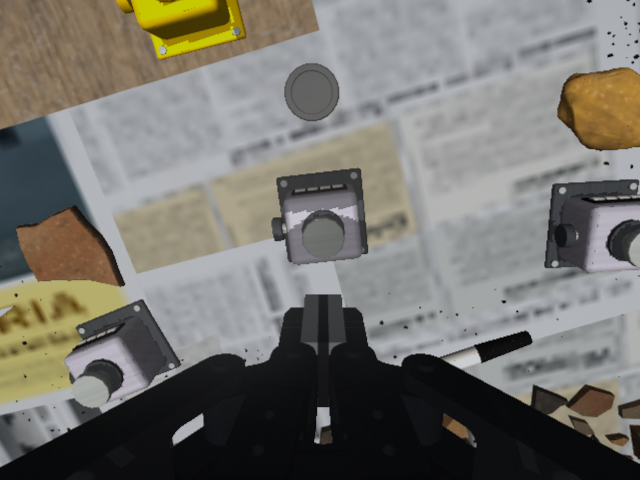

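The plunger (323,235) is back up at z 0.067 and the counter is at the same place. The canister and the neighbouring items stand as before, and the hand is 11 cm clear.

```bash
python3 -c "
from rig import *
print(close_job())"
```

```text
the job is handed in; nothing more can be done
None
```

I pressed the plunger of the middle counter, the one behind the film canister, with the shut fingertips. It went about 7 mm down at roughly 5 N. I then let it spring back, drew the hand straight up and handed the job in at about 6 s.

- **Plunger and counter:** the last wrist picture and depth put the plunger top at (0.546, 0.007, 0.067). That is its rest height, and its place is unchanged within 1 mm.
- **Clearance:** the fingertips were about 11 cm above the plunger, and the force reading was back to noise.
- **Surroundings:** the canister, the other two counters, the sherd and the ochre stone looked undisturbed in that picture. The brush, scraper and dark stone were out of view and I did not re-measure them, but the hand only passed well above the table.
- **Problems:** my first batch of moves was refused because each row needs all six numbers; nothing moved. The scene camera put the plunger about 4 mm off in y from the other views, so I used the wrist measurement. The force readings were noisy by about 1 N.

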